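Clear, align and hold shut the vacuum packer's access panel

TASK

First clear the vacuum packer's blue access panel by putting the red bottle stopper in the red bowl and the yellow stopper in the yellow bowl. Then turn the panel's quarter-turn fastener clockwise until the yellow slot line along its wing lines up with the two white marks, and only after that press the panel fully home, flush with its frame, with the fingers, and finish while still holding it pressed there. Leave the cheese, the jar and the tumbler where they stand.

Things in the scene. Friction and masses are not known exactly. Their poses are not given: they have to be found in the camera images.
- unit: The vacuum packer's low stainless pump unit, fixed to the counter: 210 (its x) x 290 (its y) x 75 mm high. Origin: centre of its underside; z up, -x is its front with the black control strip. A 15 mm wide steel frame rim, top at z = 75 mm, surrounds a blue access panel 176 (x) x 256 (y) mm, centred on the unit. The fastener's axis is at x = 0, y = +85 mm of the unit.
- panel (a joint): The blue access panel, m. It moves only straight down: 0 = standing up on its sprung gasket, top 8 mm proud of the frame (83 mm above the counter); 0.008 = fully home, flush with the frame (75 mm above the counter). It springs up again when let go: about 3 N of push starts it, about 10 N brings it home, where it meets a stop. It takes a push anywhere on its flat. Until the fastener is aligned it is blocked after about 1.5 mm; do not force it.
- panel_middle (a point): A point on the panel's top surface, at x = 0, y = -30 mm of the unit: a good place to push once the stoppers are gone. Moves with the panel.
- fastener (a joint): The quarter-turn fastener, rad; grows as it turns clockwise seen from above. At 0 the wing lies along the unit's x axis; at 1.571 wing and yellow slot line lie along the unit's y axis, in line with the two white marks (8 x 14 mm) painted on the panel on either side of it: aligned. It starts between 0.1 and 0.6, stays where left (light friction, 0.04 N m) and can overshoot to its stop at 1.95. About 0.2 rad off either way the panel is blocked.
- fastener_grip (a point): A point on the fastener's axis, 18 mm above the panel's top surface, at the height to grip. The fastener is a steel disc of 52 mm diameter, 4 mm thick, carrying a black upright wing 44 mm long, 12 mm thick, whose top is 28 mm above the panel, with a yellow slot line along its top. This frame's x axis lies along the wing.
- red_stopper: Red plastic bottle stopper: upright cylinder, 32 mm diameter, 40 mm tall, 25 to 50 g, standing on the panel. Origin: centre of its underside, z up. It may fall over in the bowl.
- yellow_stopper: Yellow plastic bottle stopper, the same shape as the red one, standing on the panel. Origin: centre of its underside.
- red_bowl: Red open bowl, loose, 350 g: 110 mm rim diameter, 45 mm high, narrower at the foot, inner floor 5 mm above the counter. Origin: centre of its underside. It stands on one side of the unit, the yellow bowl on the other.
- yellow_bowl: Yellow open bowl, same size as the red one. Origin: centre of its underside.
- cheese: Small round cheese, 120 mm diameter, 62 mm high; a bystander. Origin: centre of its underside.
- jar: Amber jar, 68 mm diameter, 100 mm high; a bystander. Origin: centre of its underside.
- tumbler: White tumbler, 72 mm diameter, 85 mm high; a bystander. Origin: centre of its underside.

How it is judged:
By the outcome, as a careful person would: the job done as asked, in the order asked, and still so for the second after the job is handed in, while the arm keeps its last pose, push and grip.
It also fails if it takes over 64 s, if anything falls off the work surface, if the arm or the gripper's body presses on something with over 40 N, if the wrist force passes 120 N, or if a joint passes its speed limit or range.

ROBOT

A 7-joint arm with a two-finger parallel gripper is mounted at the origin on the work surface. World frame = base frame: x ahead of the robot, y to its left, z up, the work surface at z = 0. Lengths are in m, angles in rad, forces in N, time in s.
With the tool pointing down it reaches from about 0.425 to 0.925 m from the base axis. Payload 6.8 kg.
Tool frame: the origin (TCP) lies midway between the tips of the shut fingers; the grasp point (between the pads) lies 19 mm behind it; z points along the fingers, y is the line along which they close (so a half turn about z gives the same grasp; the last joint's range is limited). The gripper opens to 85 mm and grips with 20 to 120 N. Pads are 22 mm wide; open, the fingers measure 114 mm over their backs; the gripper's body (76 mm by 85 mm) begins 54 mm behind the grasp point. The pads swing forward as they close: fully open they stand 13 mm farther back than shut.
Start: joints at [-1.266, 0.477, 0.022, 1.555, -0.011, 1.109, -0.083], TCP at [0.271, 0.618, 0.231] pointing down, gripper open.
Joint ranges: [-2.96, 2.96], [-0.34, 2.1], [-1.41, 1.46], [0.24, 2.44], [-1.37, 4.51], [0.17, 1.92], [-2.96, 2.96]. Speed limits (rad/s): [2.39, 2.39, 3.14, 3.14, 3.14, 3.14, 3.14].

INTERFACE

Orientations are given as a rotation vector (axis times angle).
In Python, from bench import r gives the robot as it stands. The module is installed in compiled form; this text tells all that it offers.
- The arm moves only by the tool apply_moves, never from a script. Its argument "rows" is a list of rows, each a list of 6 numbers: the shift along the tool's x, y, z scaled (see below), then the turn, a rotation vector about the tool's x, y, z scaled (see below). A call has 1 to 5 rows; each row is the pose to reach, as a shift and turn from the pose commanded when the call began, along the tool's axes at that moment; what a row does not reach only later rows make up. The controller multiplies each number of a shift by 0.25 m and each number of a turn by 90 degrees. A row lasts 1/8 s, in which the tool goes at most 62.5 mm and 10.7 degrees, less where a joint would pass 70% of its speed; a pose out of reach is approached as far as the arm can. A call with a number of a shift or a turn outside -1 to 1 is refused whole. A call with a gripper value outside its range is refused whole. "claw" is the opening, from 0 (shut) to 1 (fully open), set as the call begins (left out, the last holds). The fingers move at their own pace and stop on an object; "newtons" is the grip in N (left out, the last holds). Time passes only in rows, so rows that repeat a pose let the fingers close. It gives the time, the measured TCP pose, the force, the opening and the grip force at its end, in the units of the state.
- r.get_obs(): the state, without advancing time (a new reading comes with each control period).
- r.grab_frame(name): name is "side" or "top" or "wrist"; returns a dict with "pixels" (480x640x3 uint8, red, green, blue), "intrinsics" (3x3 intrinsics, pixels), "eye" and "attitude" of the camera in the world. Camera axes: x right, y up, looking along -z (the intrinsics and any distortion apply to the point x, -y, -z); pixel columns grow to the right and rows downward; lengths in m; the calibration is good to about 2 mm. The wrist camera is an equidistant fisheye: a pixel r from the principal point sees the ray r / f radians off the axis. A picture is of the moment at which its call begins. There is no depth.
- r.hand_in(): hands the job in; it is judged then, once.
Trained networks look in a picture, given as the dict that the camera call returned (one of the last four; its "shot" number tells which), for a name from the list of things; names that differ only in an ending like _2 or _b are one class to them, and where a whole thing is asked for, a point or a joint stands for the part that bears it (a point fixed in the world has none). Each returns a list of dicts, best first, with "conf" (0 to 1); they miss things now and then, are a little off and sometimes report something else, mostly with a low value. They report only what shows in the picture. A call takes as long as a camera call.
- r.search_frame(picture, thing): "rect" ([left, top, width, height] in pixels, round what is visible of it).
- r.outline_of(picture, thing): "pixels" (480x640 bool, what is visible of it) and "rect" ([left, top, width, height] in pixels, round what is visible of it).
- r.landmark_of(picture, thing): "point" ([column, row] in pixels: a listed point, or the origin of a listed thing).
The state is a dict: "clock": time; "joints": joint angles; "qvel": joint speeds; "tau": joint torques, N m; "tcp_pos": TCP position; "orientation": TCP orientation; "contact_force": force on the tool from outside, world axes, zero at the start; "moment": the same for the moment, N m; "grip_width": finger opening in m; "gripper_force": force on a finger pad.
Only numpy, scipy, OpenCV 4.12 (cv2) and the standard library are available. Lean on these libraries where they do the work, as an engineer would, in place of code of your own. Each camera call takes 0.05 s, during which the arm holds its last target. There are 200 camera calls.

## Working session

There is one attempt and no reset: what is moved stays moved. The work goes in short steps, Python scripts to look and compute and a tool call to move; the robot and the scene stay as the last step left them, time stands still between calls to the robot, and variables do not carry over. Pictures are saved under pics/ and viewed, at most 10 in all, crops included, and the job is handed in when it is done.

Besides the shell and the picture viewer there is one more tool, called after ">>>" as name([rows], argument=value, ...), one row to a line, values as JSON. apply_moves: Moves the arm, as the interface text tells. Its arguments: {"type":"object","properties":{"rows":{"type":"array","items":{"type":"array","items":{"type":"number"}}},"claw":{"type":"number"},"newtons":{"type":"number"}},"required":["rows"]}

```bash
mkdir -p pics; cat > h.py <<'E'
import numpy as np, cv2
from scipy.spatial.transform import Rotation as R
from scipy.optimize import least_squares
from bench import r
def ray(f,px,wrist=False):
    K=np.array(f["intrinsics"]);a=np.array(f["attitude"],float)
    M=a if a.shape==(3,3) else (R.from_rotvec(a).as_matrix() if a.size==3 else R.from_quat(a).as_matrix())
    u=(px[0]-K[0,2])/K[0,0];v=(px[1]-K[1,2])/K[1,1]
    if wrist:
        t=np.hypot(u,v);s=np.sin(t)/t if t>1e-9 else 1
        d=np.array([u*s,-v*s,-np.cos(t)])
    else: d=np.array([u,-v,-1.])
    return np.array(f["eye"],float),M@(d/np.linalg.norm(d))
def tri(rs):
    A=0;b=0
    for o,d in rs:
        P=np.eye(3)-np.outer(d,d);A=A+P;b=b+P@o
    x=np.linalg.solve(A,b)
    return x,max(np.linalg.norm((np.eye(3)-np.outer(d,d))@(x-o)) for o,d in rs)
def atz(rr,z): o,d=rr;return o+d*(z-o[2])/d[2]
E
python3 - <<'E'
from h import *
o=r.get_obs();print({k:np.round(v,3) for k,v in o.items()})
F={n:r.grab_frame(n) for n in("side","top","wrist")}
for n,f in F.items():
    cv2.imwrite(f"pics/{n}0.png",f["pixels"][:,:,::-1]);print(n,np.round(f["eye"],3),np.round(f["attitude"],3).tolist(),np.round(f["intrinsics"],1).tolist())
for t in "unit panel_middle fastener_grip red_stopper yellow_stopper red_bowl yellow_bowl cheese jar tumbler".split():
    rs=[]
    for n,f in F.items():
        l=r.landmark_of(f,t)
        if l:
            print(t,n,np.round(l[0]["point"],1),round(l[0]["conf"],2))
            if l[0]["conf"]>.4: rs.append(ray(f,l[0]["point"],n=="wrist"))
    if len(rs)>1:
        x,e=tri(rs);print("   ->",np.round(x,4),round(e,4))
E
```

```text
{'clock': np.float64(0.0), 'joints': array([-1.266,  0.478,  0.022,  1.556, -0.012,  1.109, -0.083]), 'qvel': array([-0.001,  0.   ,  0.001, -0.   , -0.001,  0.001,  0.   ]), 'tau': array([ 0.0000e+00, -5.9645e+01,  1.6080e+00, -2.8120e+01,  1.3000e-02,
        9.0000e-03,  0.0000e+00]), 'tcp_pos': array([0.271, 0.618, 0.23 ]), 'orientation': array([-6.440e-01, -3.075e+00,  3.000e-03]), 'contact_force': array([0.021, 0.645, 0.453]), 'moment': array([-0.044, -0.009,  0.027]), 'gripper_force': np.float64(0.0), 'grip_width': np.float64(0.085)}
side [0.356 1.023 0.678] [0.125, -1.457, -2.555] [[581.0, 0.0, 315.0], [0.0, 581.0, 250.7], [0.0, 0.0, 1.0]]
top [0.362 0.043 1.191] [0.173, -0.144, -1.594] [[445.3, 0.0, 326.6], [0.0, 445.3, 239.1], [0.0, 0.0, 1.0]]
wrist [0.204 0.648 0.373] [-0.262, -0.168, 1.15] [[371.6, 0.0, 321.5], [0.0, 371.6, 240.2], [0.0, 0.0, 1.0]]
unit side [303.1 280. ] 0.73
unit top [338.3 244.7] 0.57
   -> [ 0.5845  0.0293 -0.0006] 0.0041
panel_middle side [299.6 238.3] 0.58
panel_middle top [350.3 233.9] 0.65
   -> [ 0.5981 -0.0011  0.0811] 0.002
fastener_grip side [298.9 259.5] 0.93
fastener_grip top [306.9 247.2] 0.56
   -> [0.5685 0.1096 0.0987] 0.0026
red_stopper side [296.4 241.7] 0.78
red_stopper top [337.3 237. ] 0.65
   -> [0.5929 0.0327 0.0914] 0.0019
yellow_stopper top [370.6 222.7] 0.48
red_bowl top [470.9 277.6] 0.66
yellow_bowl side [345.7 387.5] 0.78
yellow_bowl top [226.5 302.3] 0.63
   -> [0.44   0.3304 0.0082] 0.0012
cheese top [213.5 219.1] 0.81
jar side [295.7 201. ] 0.69
jar top [466.9 207.7] 0.96
   -> [ 0.6823 -0.3262  0.0026] 0.002
tumbler side [271.2 438.7] 0.68
tumbler top [177.7 273.4] 0.88
   -> [0.5237 0.4626 0.012 ] 0.0022
```

View pics/top0.png

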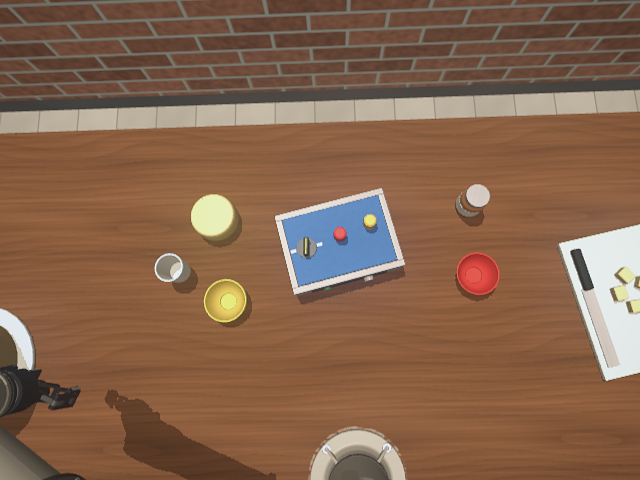

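View pics/side0.png

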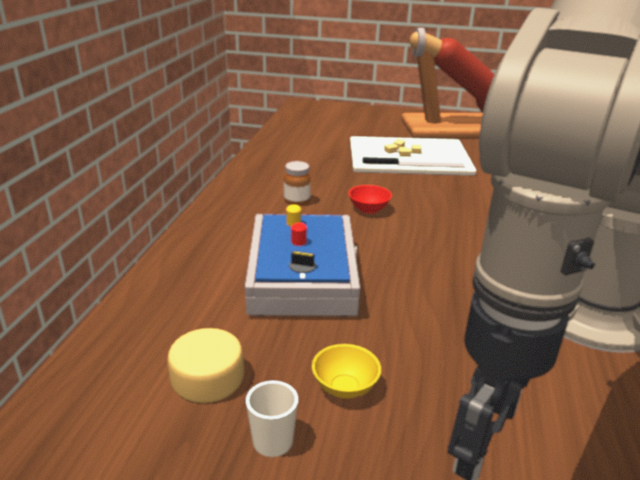

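The top view shows the unit near (338,245), with the fastener at (307,246), the red stopper at (340,233) and the yellow one at (370,221). The red bowl is at (478,274) and the yellow bowl at (225,301). The side view agrees. Next I go above the unit for a closer look.

```bash
cat >> h.py <<'E'
def plan(xyz,yawdeg,n=1):
    """yaw = world angle of tool y (mod 180); prints shift/turn in move units, tool axes now"""
    o=r.get_obs();M=R.from_rotvec(o["orientation"]).as_matrix()
    ty=np.radians(yawdeg);cur=np.arctan2(M[1,1],M[0,1])
    d=(ty-cur+np.pi/2)%np.pi-np.pi/2
    ty=cur+d
    y=np.array([np.cos(ty),np.sin(ty),0]);z=np.array([0,0,-1.]);T=np.c_[np.cross(y,z),y,z]
    s=M.T@(np.array(xyz)-o["tcp_pos"])/.25;t=R.from_matrix(M.T@T).as_rotvec()/(np.pi/2)
    print("t",round(float(o["clock"]),2),"tcp",np.round(o["tcp_pos"],4),"yaw",round(np.degrees(cur)%180,1),"tilt",np.round(M[:2,2],4),"F",np.round(o["contact_force"],1),"w",round(float(o["grip_width"]),4))
    for k in range(1,n+1): print("  row",np.round(np.r_[s,t]*k/n,3).tolist())
    return s,t
E
python3 - <<'E'
from h import *
plan([.50,.04,.33],15,3)
E
```

```text
t 1.65 tcp [0.2708 0.6183 0.2313] yaw 66.3 tilt [0. 0.] F [ 0.  -0.4 -0.5] w 0.0855
  row [-0.589, -0.584, -0.132, 0.0, -0.0, 0.19]
  row [-1.179, -1.167, -0.263, 0.0, -0.0, 0.38]
  row [-1.768, -1.751, -0.395, 0.0, -0.0, 0.571]
```

>>> apply_moves([
  [-0.8, -0.8, -0.3, 0, 0, 0.57],
  [-0.8, -0.8, -0.3, 0, 0, 0.57],
  [-0.8, -0.8, -0.3, 0, 0, 0.57],
  [-0.8, -0.8, -0.3, 0, 0, 0.57],
  [-0.8, -0.8, -0.3, 0, 0, 0.57],
])

```text
clock: 2.28
tcp_pos: [0.3751, 0.3521, 0.3074]
orientation: [1.921, 2.486, 0.002]
contact_force: [0.4, 0.8, 0.7]
grip_width: 0.0853
gripper_force: 0.0
```

```bash
python3 - <<'E'
from h import *
plan([.50,.04,.33],15,2)
E
```

```text
t 2.27 tcp [0.3751 0.3521 0.3074] yaw 14.6 tilt [0.0008 0.001 ] F [0.4 0.8 0.7] w 0.0853
  row [-0.667, 0.085, -0.046, 0.0, -0.0, -0.002]
  row [-1.334, 0.169, -0.091, 0.001, -0.0, -0.005]
```

>>> apply_moves([
  [-0.67, 0.08, -0.05, 0, 0, 0],
  [-0.67, 0.08, -0.05, 0, 0, 0],
  [-1, 0.13, -0.08, 0, 0, 0],
  [-1, 0.13, -0.08, 0, 0, 0],
])

```text
clock: 2.78
tcp_pos: [0.4694, 0.1227, 0.3266]
orientation: [1.911, 2.493, 0.002]
contact_force: [0.2, 0.2, 0.6]
grip_width: 0.0853
gripper_force: 0.0
```

>>> apply_moves([
  [-0.33, 0.04, 0, 0, 0, 0],
  [-0.33, 0.04, 0, 0, 0, 0],
  [-0.33, 0.04, 0, 0, 0, 0],
])

```text
clock: 3.15
tcp_pos: [0.5003, 0.0457, 0.3263]
orientation: [1.916, 2.489, 0.0]
contact_force: [-0.6, 1.6, -0.3]
grip_width: 0.0855
gripper_force: 0.0
```

```bash
cat > look.py <<'E'
from h import *
import sys
F={n:r.grab_frame(n) for n in("side","top","wrist")}
cv2.imwrite(f"pics/{sys.argv[1]}.png",F["wrist"]["pixels"][:,:,::-1])
for t in sys.argv[2:]:
    rs=[];s=""
    for n,f in F.items():
        l=r.landmark_of(f,t)
        if l:
            s+=f"{n} {np.round(l[0]['point'],1)} {l[0]['conf']:.2f} "
            if l[0]["conf"]>.4: rs.append(ray(f,l[0]["point"],n=="wrist"))
    if len(rs)>1:
        x,e=tri(rs);s+=f" -> {np.round(x,4)} {e:.4f}"
    print(t,s)
E
python3 look.py w1 unit panel_middle fastener_grip red_stopper yellow_stopper red_bowl yellow_bowl
```

```text
unit side [303.5 279.3] 0.89 wrist [378.2 222.1] 0.64  -> [ 0.5821  0.0258 -0.0014] 0.0017
panel_middle side [299.5 235.6] 0.59 top [370.2 224.3] 0.40 wrist [390.4 263.3] 0.82  -> [0.5936 0.003  0.0891] 0.0020
fastener_grip side [299.9 258.1] 0.98 top [472.6 274.4] 0.72 wrist [401.5 166.6] 0.70  -> [ 0.5501 -0.0628  0.0837] 0.2370
red_stopper side [297.7 241. ] 0.69 wrist [399.1 244.5] 0.59  -> [0.5937 0.0263 0.0899] 0.0001
yellow_stopper side [295.  222.8] 0.59 top [367.5 218.9] 0.46 wrist [401.9 310.7] 0.64  -> [ 0.6252 -0.0473  0.0921] 0.0099
red_bowl side [370.7 206.9] 0.65 top [468.8 276.6] 0.65 wrist [259.4 407.2] 0.77  -> [ 0.4888 -0.3096  0.0187] 0.0052
yellow_bowl side [345.2 387.9] 0.58 top [228.4 303.1] 0.76  -> [0.4396 0.3266 0.0033] 0.0004
```

View pics/w1.png

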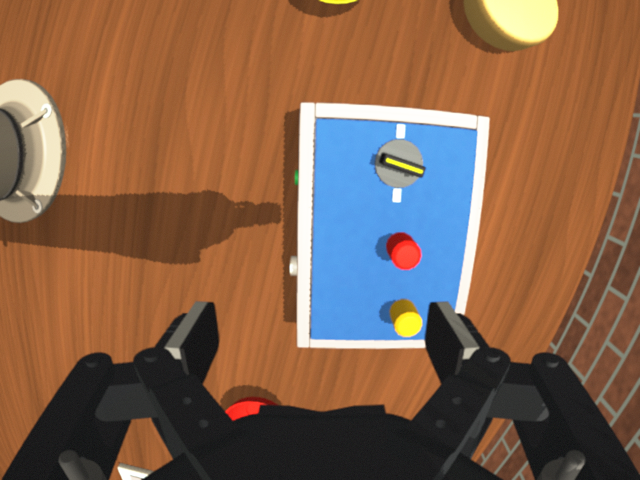

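The wrist view shows the fastener at (401,164) with its wing about 15° clockwise of the image x axis. The red stopper is at (404,250), the yellow one at (405,318), and part of the red bowl shows at (250,410).

```bash
python3 - <<'E'
from h import *
f=r.grab_frame("wrist")
for t,z in dict(unit=0,fastener_grip=.101,panel_middle=.083,red_stopper=.083,yellow_stopper=.083,red_bowl=0).items():
    l=r.landmark_of(f,t)
    if l: print(t,np.round(atz(ray(f,l[0]["point"],True),z),4),round(l[0]["conf"],2))
# marks, wing line, frame corners (from the picture)
for n,p,z in [("markA",(401,131),.083),("markB",(397,195),.083),("tl",(301,103),.075),("tr",(489,117),.075),("bl",(298,347),.075),("wingL",(388,160),.111),("wingR",(421,171),.111)]:
    print(n,np.round(atz(ray(f,p,True),z),4))
hsv=cv2.cvtColor(f["pixels"],cv2.COLOR_RGB2HSV)
m=cv2.inRange(hsv,(22,130,150),(34,255,255));m[:140]=0;m[190:]=0;m[:,:370]=0;m[:,440:]=0
p=np.argwhere(m>0)[:,::-1].astype(float);w=np.array([atz(ray(f,q,True),.111)[:2] for q in p])
c=w.mean(0);d=np.linalg.svd(w-c)[2][0];print("slot",len(p),c,np.degrees(np.arctan2(d[1],d[0])))
plan([.594,.03,.18],15)
E
```

```text
unit [0.5864 0.024  0.    ] 0.74
fastener_grip [0.5659 0.1082 0.101 ] 0.96
panel_middle [ 0.5924 -0.0016  0.083 ] 0.96
red_stopper [0.595  0.0283 0.083 ] 0.81
yellow_stopper [ 0.6236 -0.0501  0.083 ] 0.77
red_bowl [ 0.4945 -0.3271 -0.    ] 0.93
markA [0.561  0.1416 0.083 ]
markB [0.5767 0.0753 0.083 ]
tl [0.4534 0.1418 0.075 ]
tr [0.6557 0.1904 0.075 ]
bl [ 0.5207 -0.1392  0.075 ]
wingL [0.551 0.109 0.111]
wingR [0.5861 0.1083 0.111 ]
slot 187 [0.56752024 0.10979829] -1.6406692980218829
t 4.7 tcp [0.5    0.0475 0.326 ] yaw 15.0 tilt [-0.      0.0001] F [ 0.3  0.3 -0.3] w 0.0853
  row [-0.165, 0.345, 0.584, -0.0, -0.0, 0.001]
```

>>> apply_moves([
  [-0.17, 0.34, 0.5, 0, 0, -0.016],
  [-0.17, 0.34, 0.7, 0, 0, -0.016],
  [-0.17, 0.34, 0.7, 0, 0, -0.016],
  [-0.17, 0.34, 0.7, 0, 0, -0.016],
  [-0.17, 0.34, 0.7, 0, 0, -0.016],
])

```text
clock: 5.32
tcp_pos: [0.593, 0.0283, 0.1513]
orientation: [-1.88, -2.516, 0.001]
contact_force: [0.0, -0.5, 1.1]
grip_width: 0.0853
gripper_force: 0.0
```

```bash
python3 - <<'E'
from h import *
f=r.grab_frame("wrist");cv2.imwrite("pics/w2.png",f["pixels"][:,:,::-1])
for t,z in dict(red_stopper=.083,yellow_stopper=.083,fastener_grip=.101).items():
    l=r.landmark_of(f,t)
    if l: print(t,np.round(atz(ray(f,l[0]["point"],True),z),4),round(l[0]["conf"],2))
plan([.595,.028,.09],13.5)
E
```

```text
red_stopper [0.5946 0.0258 0.083 ] 0.62
yellow_stopper [ 0.6262 -0.0514  0.083 ] 0.81
fastener_grip [0.5665 0.1092 0.101 ] 0.75
t 5.53 tcp [0.5939 0.0289 0.1535] yaw 16.5 tilt [0.0036 0.0015] F [ 0.4 -0.2 -0.6] w 0.0854
  row [-0.005, 0.002, 0.254, 0.002, -0.0, 0.033]
```

View pics/w2.png

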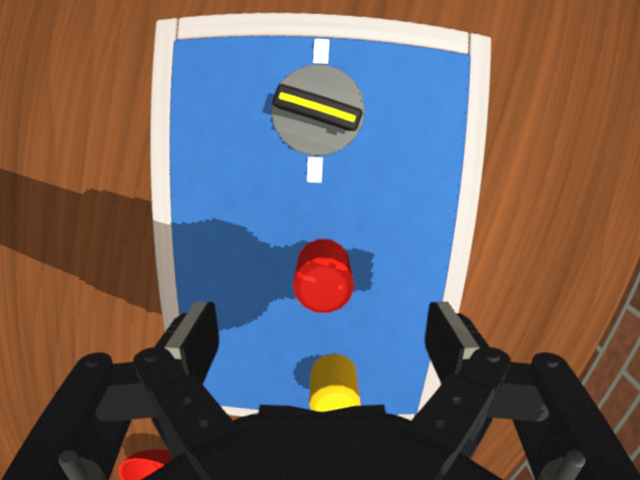

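The red stopper (324,275) is centred between the fingers. The fastener is at (318,108) with its white marks at (321,50) and (315,169). Next I descend and grip.

>>> apply_moves([
  [0, 0, 0.15, 0, 0, 0.03],
  [0, 0, 0.25, 0, 0, 0.03],
  [0, 0, 0.25, 0, 0, 0.03],
])

```text
clock: 5.9
tcp_pos: [0.5922, 0.029, 0.0886]
orientation: [-1.937, -2.472, 0.001]
contact_force: [0.4, -0.2, 0.8]
grip_width: 0.0854
gripper_force: 0.0
```

>>> apply_moves([
  [0, 0, 0, 0, 0, 0],
  [0, 0, 0, 0, 0, 0],
  [0, 0, 0, 0, 0, 0],
  [0, 0, 0, 0, 0, 0],
], claw=0.1, newtons=25)

```text
clock: 6.4
tcp_pos: [0.5937, 0.0286, 0.0893]
orientation: [1.938, 2.471, 0.002]
contact_force: [-0.2, 0.8, 2.8]
grip_width: 0.0312
gripper_force: 26.3
```

>>> apply_moves([
  [0, 0, -0.2, 0, 0, 0],
  [0, 0, -0.4, 0, 0, 0],
  [0, 0, -0.4, 0, 0, 0],
])

```text
clock: 6.78
tcp_pos: [0.5957, 0.0283, 0.1925]
orientation: [1.936, 2.468, 0.009]
contact_force: [0.4, 0.1, -0.6]
grip_width: 0.031
gripper_force: 26.1
```

```bash
python3 - <<'E'
from h import *
f=r.grab_frame("top")
l=r.landmark_of(f,"red_bowl");print(l and (atz(ray(f,l[0]["point"]),0),l[0]["conf"]))
plan([.494,-.25,.19],13.5,2)
E
```

```text
(array([ 0.49941414, -0.32116077,  0.        ]), 0.63)
t 6.88 tcp [0.593  0.0287 0.1887] yaw 13.8 tilt [0.0004 0.0006] F [-0.1 -0.9 -0.8] w 0.0312
  row [-0.494, -0.325, -0.003, 0.0, -0.0, 0.002]
  row [-0.988, -0.65, -0.006, 0.0, -0.0, 0.003]
```

>>> apply_moves([
  [-0.99, -0.65, 0, 0, 0, 0],
  [-0.99, -0.65, 0, 0, 0, 0],
  [-0.99, -0.65, 0, 0, 0, 0],
  [-0.99, -0.65, 0, 0, 0, 0],
  [-0.99, -0.65, 0, 0, 0, 0],
])

```text
clock: 7.5
tcp_pos: [0.4918, -0.2528, 0.1871]
orientation: [-1.94, -2.468, 0.002]
contact_force: [1.1, -0.8, 0.3]
grip_width: 0.0313
gripper_force: 26.0
```

```bash
python3 - <<'E'
from h import *
rs=[]
for n in("wrist","top"):
    f=r.grab_frame(n);l=r.landmark_of(f,"red_bowl")
    if l: rs.append(ray(f,l[0]["point"],n=="wrist"));print(n,atz(rs[-1],0),l[0]["conf"])
plan([.497,-.322,.045],13.5,1)
E
```

```text
wrist [ 0.49456272 -0.3276771   0.        ] 0.68
top [ 0.50262639 -0.32145576  0.        ] 0.52
t 7.7 tcp [ 0.493  -0.2509  0.1872] yaw 13.7 tilt [-0.0026  0.0008] F [ 1.   0.6 -0.6] w 0.0311
  row [-0.281, -0.05, 0.568, -0.001, -0.001, 0.002]
```

>>> apply_moves([
  [-0.29, -0.05, 0, 0, 0, 0],
  [-0.29, -0.05, 0.2, 0, 0, 0],
  [-0.29, -0.05, 0.45, 0, 0, 0],
  [-0.29, -0.05, 0.57, 0, 0, 0],
  [-0.29, -0.05, 0.57, 0, 0, 0],
])

```text
clock: 8.32
tcp_pos: [0.4982, -0.3208, 0.0428]
orientation: [-1.931, -2.469, 0.001]
contact_force: [0.3, -0.8, 0.1]
grip_width: 0.0309
gripper_force: 26.0
```

>>> apply_moves([
  [0, 0, 0, 0, 0, 0],
  [0, 0, 0, 0, 0, 0],
  [0, 0, 0, 0, 0, 0],
], claw=0.55)

```text
clock: 8.7
tcp_pos: [0.5003, -0.3242, 0.0473]
orientation: [1.937, 2.471, 0.001]
contact_force: [0.1, 0.7, 0.4]
grip_width: 0.0468
gripper_force: 0.0
```

>>> apply_moves([
  [0, 0, -0.25, 0, 0, 0],
  [0, 0, -0.5, 0, 0, 0],
  [0, 0, -0.6, 0, 0, 0],
  [0.2, 0, -0.6, 0, 0, 0],
  [0.4, 0, -0.6, 0, 0, 0],
])

```text
clock: 9.32
tcp_pos: [0.4755, -0.2262, 0.197]
orientation: [1.939, 2.469, 0.002]
contact_force: [0.8, 1.5, 0.2]
grip_width: 0.0468
gripper_force: 0.0
```

```bash
python3 - <<'E'
from h import *
f=r.grab_frame("wrist");cv2.imwrite("pics/w3.png",f["pixels"][:,:,::-1])
plan([.625,-.0505,.19],13.5,2)
E
```

```text
t 9.38 tcp [ 0.474  -0.2188  0.1957] yaw 14.1 tilt [-0.0018  0.0058] F [-2.1  5.9 -1.5] w 0.0468
  row [0.253, 0.375, 0.013, -0.0, -0.002, 0.003]
  row [0.506, 0.749, 0.026, -0.0, -0.004, 0.006]
```

View pics/w3.png

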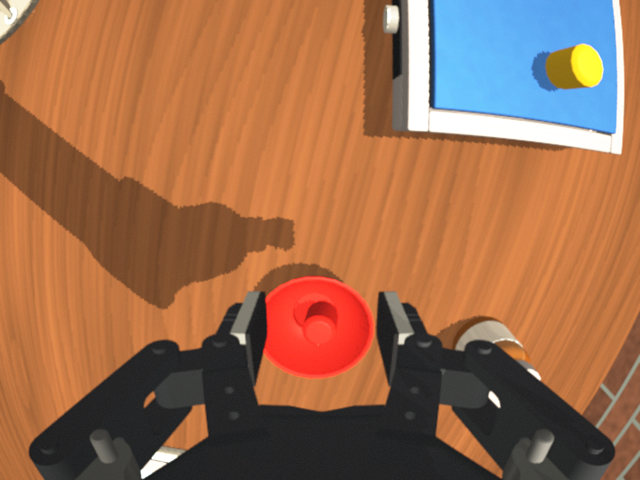

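The red stopper stands inside the red bowl at (320,322), and the yellow one is still on the panel at (574,66). Next I fetch the yellow one.

>>> apply_moves([
  [0.51, 0.75, 0, 0, 0, 0],
  [0.51, 0.75, 0, 0, 0, 0],
  [0.51, 0.75, 0, 0, 0, 0],
  [0.51, 0.75, 0.1, 0, 0, 0],
  [0.51, 0.75, 0.1, 0, 0, 0],
], claw=0.85)

```text
clock: 10.0
tcp_pos: [0.6281, -0.0539, 0.1692]
orientation: [-1.929, -2.476, 0.001]
contact_force: [-0.5, -0.8, 0.9]
grip_width: 0.0722
gripper_force: 0.0
```

```bash
python3 - <<'E'
from h import *
f=r.grab_frame("wrist")
l=r.landmark_of(f,"yellow_stopper");print(l and (atz(ray(f,l[0]["point"],True),.083),l[0]["conf"]))
plan([.625,-.0505,.09],13.5)
E
```

```text
(array([ 0.62618364, -0.05273294,  0.083     ]), 0.78)
t 10.1 tcp [ 0.627  -0.059   0.1712] yaw 13.8 tilt [-0.0005 -0.0007] F [-0.  -1.3 -0.3] w 0.0725
  row [0.035, 0.001, 0.325, -0.0, 0.0, 0.003]
```

>>> apply_moves([
  [0.03, 0, 0.1, 0, 0, 0],
  [0.03, 0, 0.32, 0, 0, 0],
  [0.03, 0, 0.32, 0, 0, 0],
])

```text
clock: 10.48
tcp_pos: [0.6221, -0.0525, 0.0889]
orientation: [-1.939, -2.466, 0.007]
contact_force: [-0.1, 1.0, 0.8]
grip_width: 0.0729
gripper_force: 0.0
```

>>> apply_moves([
  [0, 0, 0, 0, 0, 0],
  [0, 0, 0, 0, 0, 0],
  [0, 0, 0, 0, 0, 0],
  [0, 0, 0, 0, 0, 0],
], claw=0.1)

```text
clock: 10.98
tcp_pos: [0.6269, -0.0516, 0.0926]
orientation: [1.937, 2.469, 0.003]
contact_force: [0.9, -0.7, 3.7]
grip_width: 0.0311
gripper_force: 25.4
```

>>> apply_moves([
  [0, 0, -0.2, 0, 0, 0],
  [0, 0, -0.44, 0, 0, 0],
  [0, 0, -0.44, 0, 0, 0],
])

```text
clock: 11.35
tcp_pos: [0.6283, -0.0516, 0.206]
orientation: [1.935, 2.467, 0.009]
contact_force: [0.4, 0.4, -0.3]
grip_width: 0.0309
gripper_force: 25.1
```

```bash
python3 - <<'E'
from h import *
f=r.grab_frame("top")
l=r.landmark_of(f,"yellow_bowl");print(l and (atz(ray(f,l[0]["point"]),0),l[0]["conf"]))
plan([.46,.26,.20],13.5,2)
E
```

```text
(array([ 0.67674825, -0.32239222,  0.        ]), 0.74)
t 11.45 tcp [ 0.6254 -0.0506  0.2013] yaw 13.8 tilt [0.0005 0.0008] F [-0.8  1.  -0.7] w 0.0313
  row [0.682, -0.173, 0.003, 0.0, -0.0, 0.002]
  row [1.364, -0.346, 0.006, 0.0, -0.0, 0.003]
```

>>> apply_moves([
  [1, -0.25, 0, 0, 0, 0],
  [1, -0.25, 0, 0, 0, 0],
  [1, -0.25, 0, 0, 0, 0],
  [1, -0.25, 0, 0, 0, 0],
])

```text
clock: 11.95
tcp_pos: [0.5064, 0.1715, 0.1994]
orientation: [-1.937, -2.471, 0.005]
contact_force: [0.9, 2.2, 0.0]
grip_width: 0.0313
gripper_force: 25.1
```

>>> apply_moves([
  [0.36, -0.1, 0, 0, 0, 0],
  [0.36, -0.1, 0, 0, 0, 0],
  [0.36, -0.1, 0, 0, 0, 0],
])

```text
clock: 12.32
tcp_pos: [0.4602, 0.254, 0.1993]
orientation: [-1.93, -2.477, 0.005]
contact_force: [0.3, -0.1, -0.7]
grip_width: 0.0312
gripper_force: 25.1
```

```bash
python3 - <<'E'
from h import *
rs=[]
for n in("wrist","side","top"):
    f=r.grab_frame(n)
    for l in r.landmark_of(f,"yellow_bowl")[:2]:print(n,atz(ray(f,l["point"],n=="wrist"),0),l["conf"])
plan([.440,.328,.045],13.5,1)
E
```

```text
wrist [0.44234606 0.32955622 0.        ] 0.81
side [0.44355671 0.32245272 0.        ] 0.97
side [ 0.48817261 -0.34332853  0.        ] 0.68
t 12.62 tcp [0.4636 0.25   0.2008] yaw 13.6 tilt [-0.0002 -0.0007] F [-0.2 -0.1 -0.6] w 0.0311
  row [0.326, -0.018, 0.623, -0.0, 0.0, 0.002]
```

>>> apply_moves([
  [0.32, -0.01, 0, 0, 0, 0],
  [0.32, -0.01, 0.12, 0, 0, 0],
  [0.32, -0.01, 0.37, 0, 0, 0],
  [0.32, -0.01, 0.62, 0, 0, 0],
  [0.32, -0.01, 0.62, 0, 0, 0],
])

```text
clock: 13.25
tcp_pos: [0.4391, 0.3252, 0.0422]
orientation: [-1.94, -2.47, 0.016]
contact_force: [-0.6, -0.8, -0.1]
grip_width: 0.0313
gripper_force: 25.1
```

>>> apply_moves([
  [0, 0, 0, 0, 0, 0],
  [0, 0, 0, 0, 0, 0],
  [0, 0, 0, 0, 0, 0],
], claw=0.55)

```text
clock: 13.62
tcp_pos: [0.4427, 0.3296, 0.0482]
orientation: [1.939, 2.472, 0.006]
contact_force: [-0.0, 0.3, -0.4]
grip_width: 0.047
gripper_force: 0.0
```

>>> apply_moves([
  [0, 0, -0.25, 0, 0, 0],
  [0, 0, -0.5, 0, 0, 0],
  [0, 0, -0.6, 0, 0, 0],
  [-0.25, 0, -0.6, 0, 0, 0],
  [-0.5, 0.1, -0.6, 0, 0, 0],
])

```text
clock: 14.25
tcp_pos: [0.4924, 0.2166, 0.1977]
orientation: [-1.934, -2.474, -0.004]
contact_force: [2.0, 0.2, -0.1]
grip_width: 0.047
gripper_force: 0.0
```

```bash
python3 - <<'E'
from h import *
f=r.grab_frame("wrist")
for t,z in dict(yellow_stopper=.005,yellow_bowl=0,fastener_grip=.101).items():
    l=r.landmark_of(f,t)
    if l: print(t,np.round(l[0]["point"],0),np.round(atz(ray(f,l[0]["point"],True),z),4),round(l[0]["conf"],2))
f=r.grab_frame("side");cv2.imwrite("pics/s3.png",f["pixels"][160:460,150:470,::-1])
plan([.568,.109,.17],88.4,1)
E
```

```text
yellow_bowl [298.  83.] [0.4443 0.3264 0.    ] 0.68
fastener_grip [378. 384.] [0.567  0.1103 0.101 ] 0.9
t 14.5 tcp [0.4929 0.2173 0.1968] yaw 13.8 tilt [0.0006 0.0014] F [-0.6  0.5  0.7] w 0.0471
  row [-0.492, 0.189, 0.107, 0.001, -0.0, -0.829]
```

View pics/s3.png

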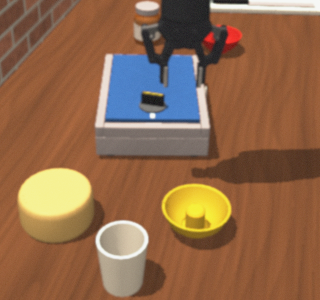

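The side crop shows the yellow stopper standing in its bowl at crop (196,213), and the panel is clear apart from the fastener. Next I align with the wing.

>>> apply_moves([
  [-0.49, 0.19, 0, 0, 0, -0.83],
  [-0.49, 0.19, 0, 0, 0, -0.83],
  [-0.49, 0.19, 0, 0, 0, -0.83],
  [-0.49, 0.19, 0, 0, 0, -0.83],
  [-0.49, 0.19, 0, 0, 0, -0.83],
])

```text
clock: 15.12
tcp_pos: [0.5678, 0.1112, 0.1961]
orientation: [-0.644, -3.075, -0.001]
contact_force: [-0.2, -0.8, -0.1]
grip_width: 0.0468
gripper_force: 0.0
```

```bash
python3 - <<'E'
from h import *
plan([.535,.100,.20],88.4,1);print(r.get_obs()["joints"].round(2))
E
```

```text
t 15.12 tcp [0.5678 0.1112 0.1961] yaw 66.4 tilt [-0.0002  0.0006] F [-0.2 -0.8 -0.1] w 0.0468
  row [0.102, -0.094, -0.015, 0.0, -0.0, -0.245]
[-0.61  0.37  0.4   1.85 -0.17  0.95  1.02]
```

>>> apply_moves([
  [0, 0, 0, 0, 0, -0.245],
  [0, 0, 0, 0, 0, -0.245],
  [0, 0, 0, 0, 0, -0.245],
])

```text
clock: 15.5
tcp_pos: [0.5678, 0.1112, 0.1963]
orientation: [0.055, 3.141, 0.002]
contact_force: [0.5, -0.4, -0.5]
grip_width: 0.0469
gripper_force: 0.0
```

```bash
cat > slot.py <<'E'
from h import *
import sys
f=r.grab_frame("wrist");cv2.imwrite(f"pics/{sys.argv[1]}.png",f["pixels"][:,:,::-1])
l=r.landmark_of(f,"fastener_grip")[0];q=l["point"];z=float(sys.argv[2])
print("grip",np.round(q,0),atz(ray(f,q,True),z-.010).round(4),l["conf"])
hsv=cv2.cvtColor(f["pixels"],cv2.COLOR_RGB2HSV)
m=cv2.inRange(hsv,(22,130,150),(34,255,255));n,lab,st,c=cv2.connectedComponentsWithStats(m)
for i in range(1,n):
    if st[i,4]>60 and np.hypot(*(c[i]-q))<90:
        w=np.array([atz(ray(f,p[::-1].astype(float),True),z)[:2] for p in np.argwhere(lab==i)])
        k=w.mean(0);s=np.linalg.svd(w-k);d=s[2][0];print("slot",st[i,4],c[i].round(0),k.round(4),"angle",np.degrees(np.arctan(d[1]/d[0])).round(1),"len",np.ptp((w-k)@d).round(3))
E
python3 slot.py w4 .111; python3 -c "
from h import *
plan([.568,.109,.091],88.4)"
```

```text
grip [319. 241.] [0.5675 0.1093 0.101 ] 0.9
slot 340 [320. 245.] [0.5673 0.1099] angle -2.0 len 0.038
t 15.6 tcp [0.5679 0.1105 0.1962] yaw 87.8 tilt [0.0001 0.0005] F [-0.2  0.7  0.6] w 0.0472
  row [-0.0, -0.006, 0.421, 0.0, 0.0, -0.007]
```

View pics/w4.png

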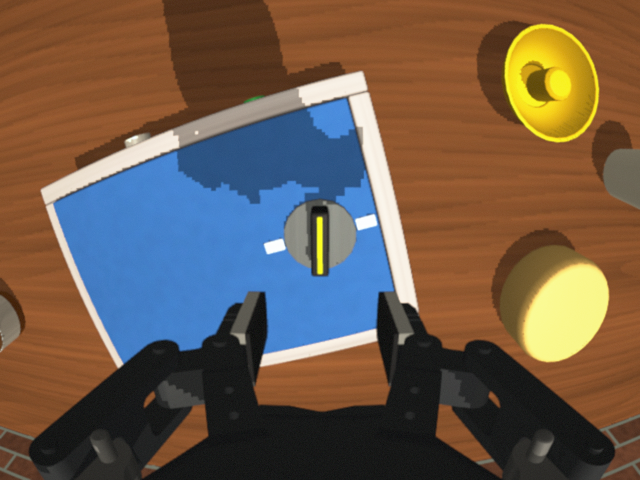

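The wing at (320,240) is parallel to the pads and centred between them, the white marks are at (274,247) and (367,222), and the yellow stopper is in its bowl. Next I descend and grip lightly.

>>> apply_moves([
  [0, -0.004, 0.15, 0, 0, 0],
  [0, -0.004, 0.35, 0, 0, 0],
  [0, -0.004, 0.42, 0, 0, 0],
  [0, -0.004, 0.42, 0, 0, 0],
])

```text
clock: 16.1
tcp_pos: [0.5676, 0.1085, 0.0905]
orientation: [-0.058, -3.139, 0.001]
contact_force: [-0.2, -0.4, -0.2]
grip_width: 0.0473
gripper_force: 0.0
```

>>> apply_moves([
  [0, 0, 0, 0, 0, 0],
  [0, 0, 0, 0, 0, 0],
  [0, 0, 0, 0, 0, 0],
  [0, 0, 0, 0, 0, 0],
], claw=0.0, newtons=25)

```text
clock: 16.6
tcp_pos: [0.5695, 0.1098, 0.0923]
orientation: [0.056, 3.138, 0.003]
contact_force: [2.3, 4.9, 3.2]
grip_width: 0.0116
gripper_force: 28.8
```

```bash
python3 - <<'E'
from h import *
plan([.5675,.1095,.091],13.5)
f={}
import pickle
E
```

```text
t 16.6 tcp [0.5695 0.1098 0.0923] yaw 88.0 tilt [0.0032 0.002 ] F [2.3 4.9 3.2] w 0.0116
  row [0.008, -0.002, 0.005, 0.002, 0.001, 0.827]
```

>>> apply_moves([
  [0, 0, 0, 0, 0, 0.1],
  [0, 0, 0, 0, 0, 0.2],
  [0, 0, 0, 0, 0, 0.3],
  [0, 0, 0, 0, 0, 0.4],
  [0, 0, 0, 0, 0, 0.5],
])

```text
clock: 17.23
tcp_pos: [0.5685, 0.1078, 0.0916]
orientation: [1.262, 2.876, 0.0]
contact_force: [-0.9, 0.5, 3.9]
grip_width: 0.0109
gripper_force: 28.9
```

>>> apply_moves([
  [0, 0, 0, 0, 0, 0.1],
  [0, 0, 0, 0, 0, 0.2],
  [0, 0, 0, 0, 0, 0.3],
  [0, 0, 0, 0, 0, 0.33],
  [0, 0, 0, 0, 0, 0.33],
])

```text
clock: 17.85
tcp_pos: [0.5673, 0.1072, 0.091]
orientation: [-1.951, -2.461, 0.003]
contact_force: [-3.2, -1.2, 4.1]
grip_width: 0.0112
gripper_force: 29.0
```

```bash
python3 - <<'E'
from h import *
plan([.5675,.1095,.091],13.5)
E
```

```text
t 17.85 tcp [0.5673 0.1072 0.091 ] yaw 13.2 tilt [-0.0018 -0.0013] F [-3.2 -1.2  4.1] w 0.0112
  row [0.009, 0.003, 0.0, -0.001, 0.001, -0.003]
```

Release, lift and check the alignment.

>>> apply_moves([
  [0, 0, 0, 0, 0, 0],
  [0, 0, 0, 0, 0, 0],
  [0, 0, 0, 0, 0, 0],
], claw=0.55)

```text
clock: 18.23
tcp_pos: [0.5682, 0.1085, 0.091]
orientation: [1.951, 2.463, 0.0]
contact_force: [0.6, 0.4, -0.6]
grip_width: 0.0465
gripper_force: 0.0
```

>>> apply_moves([
  [0, 0, -0.2, 0, 0, 0],
  [0, 0, -0.4, 0, 0, 0],
  [0, 0, -0.4, 0, 0, 0],
])

```text
clock: 18.6
tcp_pos: [0.5708, 0.1086, 0.1948]
orientation: [1.949, 2.459, 0.01]
contact_force: [-0.5, 0.2, 0.0]
grip_width: 0.0471
gripper_force: 0.0
```

```bash
python3 slot.py w5 .111; python3 -c "
from h import *
plan([.594,-.001,.19],13.5)"
```

```text
grip [314. 238.] [0.5668 0.1109 0.101 ] 0.94
slot 289 [315. 241.] [0.5669 0.1123] angle -77.1 len 0.038
t 18.7 tcp [0.5681 0.1087 0.1912] yaw 13.2 tilt [0.0006 0.0007] F [0.4 1.3 0.1] w 0.047
  row [-0.451, 0.0, 0.004, 0.0, -0.0, -0.003]
```

View pics/w5.png

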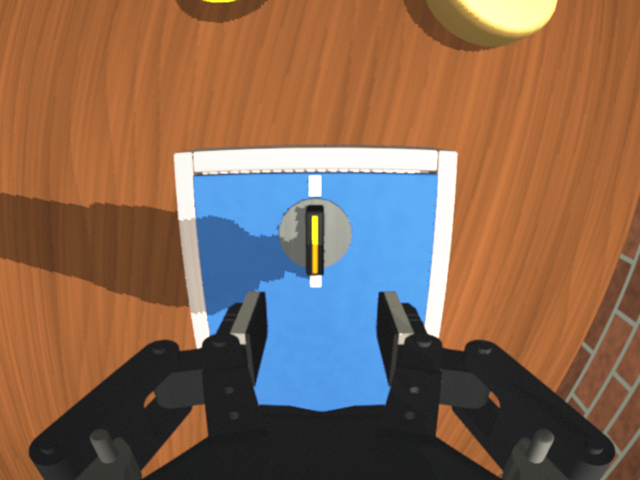

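The slot line (315,240) lies in line with the marks (315,185) and (316,281), within 1° of aligned. Next I shut the fingers, go over the panel middle and press in small steps.

>>> apply_moves([
  [-0.22, 0, 0, 0, 0, 0],
  [-0.45, 0, 0, 0, 0, 0],
  [-0.45, 0, 0.15, 0, 0, 0],
  [-0.45, 0, 0.3, 0, 0, 0],
  [-0.45, 0, 0.4, 0, 0, 0],
], claw=0)

```text
clock: 19.32
tcp_pos: [0.5918, -0.0012, 0.0876]
orientation: [-1.949, -2.459, 0.005]
contact_force: [0.6, -0.7, 1.0]
grip_width: 0.0003
gripper_force: 0.0
```

>>> apply_moves([
  [0, 0, 0, 0, 0, 0],
  [0, 0, 0, 0, 0, 0],
])

```text
clock: 19.58
tcp_pos: [0.5939, -0.0014, 0.0912]
orientation: [1.951, 2.462, -0.001]
contact_force: [-0.3, 0.3, 0.1]
grip_width: 0.0003
gripper_force: 0.0
```

```bash
python3 -c "
from h import *
plan([.594,-.002,.075],13.5)"
```

```text
t 19.57 tcp [ 0.5939 -0.0014  0.0912] yaw 13.2 tilt [-0.0002 -0.0004] F [-0.3  0.3  0.1] w 0.0003
  row [-0.003, -0.0, 0.065, -0.0, 0.0, -0.003]
```

>>> apply_moves([
  [0, 0, 0.02, 0, 0, 0],
  [0, 0, 0.035, 0, 0, 0],
  [0, 0, 0.05, 0, 0, 0],
  [0, 0, 0.06, 0, 0, 0],
  [0, 0, 0.06, 0, 0, 0],
])

```text
clock: 20.2
tcp_pos: [0.5943, -0.0009, 0.0768]
orientation: [1.951, 2.462, 0.002]
contact_force: [-2.2, 0.8, 8.8]
grip_width: 0.0002
gripper_force: 4.3
```

>>> apply_moves([
  [0, 0, 0.005, 0, 0, 0],
  [0, 0, 0.005, 0, 0, 0],
  [0, 0, 0.005, 0, 0, 0],
])

```text
clock: 20.58
tcp_pos: [0.5943, -0.001, 0.0758]
orientation: [1.951, 2.462, 0.002]
contact_force: [-3.5, 0.4, 10.5]
grip_width: 0.0
gripper_force: 4.7
```

>>> apply_moves([
  [0, 0, 0.006, 0, 0, 0],
  [0, 0, 0.012, 0, 0, 0],
  [0, 0, 0.012, 0, 0, 0],
  [0, 0, 0.012, 0, 0, 0],
])

```text
clock: 21.08
tcp_pos: [0.5944, -0.0009, 0.0749]
orientation: [-1.951, -2.461, -0.005]
contact_force: [-9.7, 2.2, 30.8]
grip_width: -0.0
gripper_force: 15.2
```

>>> apply_moves([
  [0, 0, -0.003, 0, 0, 0],
  [0, 0, -0.003, 0, 0, 0],
  [0, 0, -0.003, 0, 0, 0],
])

```text
clock: 21.45
tcp_pos: [0.5944, -0.0009, 0.075]
orientation: [-1.951, -2.462, -0.004]
contact_force: [-8.3, 1.3, 23.6]
grip_width: -0.0
gripper_force: 11.7
```

```bash
python3 - <<'E'
from h import *
f=r.grab_frame("wrist");g=r.grab_frame("side")
a=f["pixels"];b=cv2.resize(g["pixels"][170:430,210:410],None,fx=1.5,fy=1.5)
c=np.zeros((480,800,3),np.uint8);c[:360,:480]=a[:360,100:580];c[:390,500:800]=b[:390,:300];cv2.imwrite("pics/end.png",c[:,:,::-1])
plan([.594,-.001,.075],13.5)
E
```

```text
t 21.55 tcp [ 0.5944 -0.0009  0.075 ] yaw 13.2 tilt [0.0012 0.0022] F [-7.2  2.  23.1] w 0.0
  row [0.0, -0.002, 0.0, 0.001, -0.001, -0.003]
```

View pics/end.png

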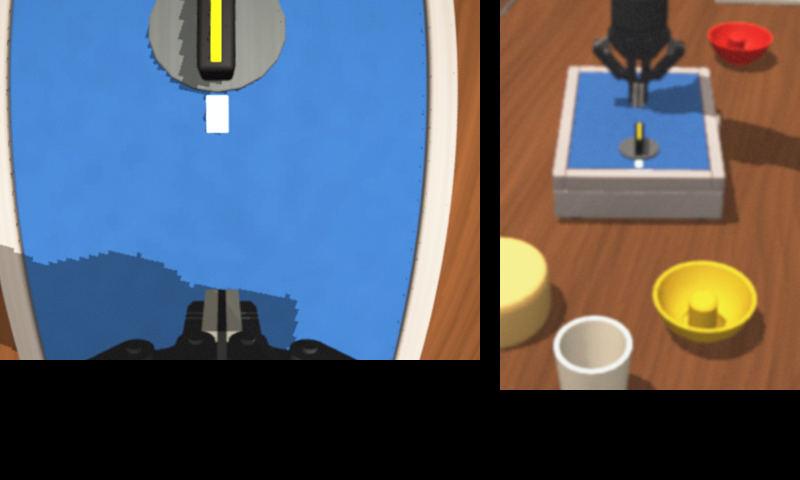

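The picture shows the panel flush with its frame and the slot line (215,30) in line with the mark (217,113). Both stoppers are in their bowls, and the fingers are holding the panel at its stop with about 23 N.

```bash
python3 -c "
from bench import r
print(r.hand_in())"
```

```text
the job is handed in; nothing more can be done
None
```

I handed the job in at 21.6 s with both stoppers in their bowls, the fastener within about 1° of the marks, and the fingers holding the panel at its stop, flush with the frame, with about 23 N.

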